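Set the length stop in its notch and butt the block against it

TASK

Set up the cut-to-length jig. With the fingertips, push the grey sliding stop along the aluminium rail until its spring plunger clicks down into the groove of the brass notch clip; only then push the oak block along the bed until its end touches the stop, without driving the stop out of its notch. Only push, and gently: nothing may be gripped or lifted. Leave the other things on the bench alone and take the hand away at the end.

Things in the scene. Friction and masses are not known exactly. Their poses are not given: they have to be found in the camera images.
- jig: Fixed jig, turned up to 10 deg; dark wooden bed 163 (x) x 580 (y) x 15 mm. Origin: underside, on the bench, mid-length. x away from the robot, y along the bed to the robot's left, z up. Aluminium fence rail at the back: x 40 to 70 mm, top at z 60 mm. Wooden lip in front: x -78 to -66, top at z 27. Between them the channel for stop and block: 106 mm wide, centre line x = -13, floor z 15.
- notch: Brass notch clip, 50 mm long, red tab in front, fixed on the rail's top (its place along the rail varies). Origin: middle of the groove, on the rail's top; axes as the jig's. On its +y side, where the stop comes from, an entry ridge 3 mm high, 7 mm from the origin; on its -y side an end ridge 7 mm high, 11 mm off. The stop is in the notch when its middle is level with this origin along y.
- stop (a joint): Travel of the stop in m: grows as it moves along the jig's -y, 0 to 0.30; its middle is at jig y = 0.21 minus this. Slides with 1 N of friction. Nearing the groove, the entry ridge takes about 6 to 9 N, 14 to 7 mm before the notch; then the force drops suddenly as the plunger falls in. Going on over the end ridge takes about 17 N, back out over the entry ridge about 8 N.
- plunger (a joint): Height in m of the spring plunger (red cap on top of the stop, above the rail): 0 when down on the rail or in the groove, about 0.003 on top of the entry ridge and 0.007 on the end ridge.
- stop_push (a point): Middle of the stop's +y face, the one to push: black, upright, 92 mm wide (x), 46 mm high; this point is 41 mm above the bench. The stop is a grey block 60 mm long (y), top 63 mm above the bench (arm's screw bosses 81 mm); an arm 30 mm long in y, at mid-length, reaches back over the rail and carries the plunger, red cap up to 105 mm above the bench.
- stop_face (a point): Middle of the stop's -y side (steel-faced), against which the block is to butt; 60 mm from stop_push, 26 mm above the channel floor, axes as the jig's.
- block_center (a point): Centre of the loose oak block, 100 mm wide (across the channel, too wide to grasp), 185 mm long (along it), 45 mm high, about 0.5 kg, lying in the channel at its -y end with 3 mm of play on either side; its top is 60 mm above the bench. Sliding it takes roughly 2 to 5 N.
- block_end (a point): Middle of the block's +y end face (the end that is to touch the stop), half-way up.
- block_tail (a point): Middle of the block's -y end face (the end to push), half-way up (37 mm above the bench).
- spool: Bystander: pale turned wooden spool 42 x 42 x 70 mm behind the rail, loose, to be left alone; origin at its underside.
- tin: Bystander: grey metal nail tin, 66 mm across, 75 mm high, behind the rail, loose, to be left alone; origin at its underside.
- screwdriver: Bystander: small screwdriver with a red-brown handle, 108 x 186 x 26 mm, to the right, loose, to be left alone; origin at its underside.
- plane: Bystander: dark block plane 92 x 155 x 59 mm, to the right, loose, to be left alone; origin at its underside.
- awl: Bystander: scratch awl with a brown handle, 88 x 139 x 31 mm, to the left, loose, to be left alone; origin at its underside.

How it is judged:
On the way, in this order (a step that is already met when the one before it is completed fails the run):
1. the stop's plunger has dropped into the groove of the notch clip (y of stop_face in the frame of notch between -0.0325 and -0.0275 m and value of joint plunger below 0.0015 m), for 0.3 s.
2. the block's end touches the seated stop (y of block_end in the frame of stop_face between -0.005 and 0.003 m and y of stop_face in the frame of notch between -0.035 and -0.025 m), for 0.2 s.
At the end, for the whole second after the job is handed in: The stop's middle is within 2.5 mm of the notch along the rail with the plunger down (under 1.5 mm), the block's end is within 5 mm of the stop's face, the block lies flat in the channel, and everything is at rest (all of step 1 and y of block_end in the frame of stop_face between -0.005 and 0.003 m and z of block_center in the frame of jig between 0.033 and 0.042 m and x of block_center in the frame of jig between -0.022 and -0.004 m and linear speed of block below 0.01 m/s and velocity of joint stop below 0.01 m/s); the robot touches nothing.
It fails at once if the block is pushed along (over 20 mm) while the stop is not in its notch (more than 5 mm off), before or after (distance of block_center from where it was at the start of the episode above 0.02 m and not (y of stop_face in the frame of notch between -0.035 and -0.025 m)).
It fails at once if the block is lifted or tipped (z of block_center in the frame of jig above 0.047 m or angle between block_center's own z axis and vertical above 0.15 rad).
It fails at once if the stop is gripped or rammed (over 35 N from the fingers) (contact force between the fingers and stop above 35 N).
It fails at once if the block is gripped or rammed (over 35 N from the fingers) (contact force between the fingers and block above 35 N).
It fails at once if a bystander is moved more than 20 mm (distance of any of spool, tin, screwdriver, plane, awl from where it was at the start of the episode above 0.02 m).
It also fails if it takes over 67 s, if anything falls off the work surface, if the arm or the gripper's body presses on something with over 40 N, if the wrist force passes 120 N, or if a joint passes its speed limit or range.

ROBOT

A 6-joint arm with a two-finger parallel gripper is mounted at the origin on a cart in front of the work surface, level with it; the furniture and walls round the work are solid. World frame = base frame: x ahead of the robot, y to its left, z up, the work surface at z = 0. Lengths are in m, angles in rad, forces in N, time in s.
With the tool pointing down it reaches from about 0.35 to 0.975 m from the base axis. Payload 4.9 kg.
Tool frame: the origin (TCP) lies at the very end of the fingers, on their centre line; the grasp point (between the pads) lies 19 mm behind it; x points along the fingers, y is the direction in which the jaws open and shut, and the axes are right-handed (so a half turn about x gives the same grasp; the last joint's range is limited). The gripper opens to 85 mm and grips with 20 to 120 N. Pads are 22 mm wide; open, the fingers measure 114 mm over their backs; the gripper's body (76 mm by 85 mm) begins 54 mm behind the grasp point. The pads swing forward as they close: fully open they stand 13 mm farther back than shut.
Start: joints at [-1.291, 0.053, 1.613, -0, 1.476, -0.119], TCP at [0.243, -0.576, 0.231] pointing down, gripper open.
Joint ranges: [-3.01, 3.01], [-1.01, 2.22], [0.06, 2.58], [-1.02, 4.17], [0.09, 2.62], [-3.14, 3.14]. Speed limits (rad/s): [2.57, 2.57, 3.14, 3.14, 3.14, 3.14].

INTERFACE

Orientations are given as a rotation vector (axis times angle).
In Python, from station import ctrl gives the robot as it stands. The module is installed in compiled form; this text tells all that it offers.
- The arm moves only by the shell command python3 -m handwheel 'ROWS' [FORCE]. ROWS is JSON, one flat list of numbers, 7 for each row, row after row: the opening, from 0 (shut) to 1 (fully open), then the shift along the tool's x, y, z in m, then the turn, a rotation vector about the tool's x, y, z in degrees. A call has 1 to 12 rows; each row is the pose to reach, as a shift and turn from the pose commanded when the call began, along the tool's axes at that moment; what a row does not reach only later rows make up. A row lasts 1/12 s, in which the tool goes at most 41.7 mm and 7.16 degrees, less where a joint would pass 70% of its speed; a pose out of reach is approached as far as the arm can. A call with a gripper value outside its range is refused whole. The fingers move at their own pace and stop on an object; FORCE is the grip in N (left out, the last holds). Time passes only in rows, so rows that repeat a pose let the fingers close. It gives the time, the measured TCP pose, the force and the opening at its end, in the units of the state.
- ctrl.get_obs(): the state, without advancing time (a new reading comes with each control period).
- ctrl.get_image(name): name is "side" or "top"; returns (picture, depth): 420x560x3 uint8, blue, green, red; 420x560 float32, m along the optical axis (not along the pixel's ray), 0 where there is no reading.
- ctrl.camera_params(name): a dict with "fov_y" (degrees; the focal length in pixels is half the picture's height over the tangent of half this angle, whatever the lens; pixels are square), "cx", "cy" (the principal point, pixels), "R" (3x3) and "t" (3): a world point X has camera coordinates R X + t. Camera axes: x right, y down, z forward; pixel columns grow to the right and rows downward; lengths in m; the calibration is good to about 2 mm. A picture is of the moment at which its call begins. camera_params takes no time and is no camera call.
- ctrl.finish_job(): hands the job in, once; it reports no verdict.
The state is a dict: "t": time; "q": joint angles; "dq": joint speeds; "effort": joint torques, N m; "tool_pos": TCP position; "tool_rot": TCP orientation; "contact_force": force on the tool from outside, world axes, zero at the start; "wrist_torque": the same for the moment, N m; "opening": finger opening in m.
Only numpy, scipy, OpenCV 4.12 (cv2) and the standard library are available. Lean on these libraries where they do the work, as an engineer would, in place of code of your own. Each camera call takes 0.05 s, during which the arm holds its last target.

## Working session

There is one attempt and no reset: what is moved stays moved. The work goes in short steps, Python scripts to look and compute and a shell command to move; the robot and the scene stay as the last step left them, time stands still between calls to the robot, and variables do not carry over. Pictures are saved under pics/ and viewed, and the job is handed in when it is done.

```bash
mkdir -p pics
cat > h.py <<'E'
import numpy as np,cv2
from station import ctrl
def cam(n):
    p=ctrl.camera_params(n); f=210/np.tan(np.radians(p['fov_y'])/2)
    return f,p['cx'],p['cy'],np.array(p['R']),np.array(p['t'])
def ray(n,u,v,z):
    f,cx,cy,R,t=cam(n); d=R.T@np.array([(u-cx)/f,(v-cy)/f,1]); o=-R.T@t
    return o+d*(z-o[2])/d[2]
def proj(n,X):
    f,cx,cy,R,t=cam(n); c=R@np.array(X)+t
    return c[0]/c[2]*f+cx,c[1]/c[2]*f+cy
def cloud(n,depth):
    f,cx,cy,R,t=cam(n); v,u=np.mgrid[:420,:560]
    c=np.stack([(u-cx)/f*depth,(v-cy)/f*depth,depth],-1)
    return (c-t)@R
E
python3 - <<'E'
from h import *
o=ctrl.get_obs()
for k,v in o.items(): print(k,np.round(v,3))
for n in ('side','top'):
    im,d=ctrl.get_image(n); cv2.imwrite(f'pics/{n}0.png',im); np.save(f'{n}0.npy',d); 
    p=ctrl.camera_params(n); print(n,p)
E
```

```text
t 0.0
q [-1.291  0.053  1.614 -0.     1.476 -0.119]
dq [ 0.     0.    -0.     0.001  0.    -0.001]
effort [ 0.0000e+00 -3.9369e+01 -3.7017e+01  0.0000e+00  7.0000e-03  0.0000e+00]
tool_pos [ 0.243 -0.575  0.23 ]
tool_rot [ 2.003  0.407 -2.003]
contact_force [-0.392  0.031 -0.169]
wrist_torque [-0.018 -0.032 -0.019]
opening 0.085
side {'fov_y': 55.881086767948865, 'cx': 277.71365789587736, 'cy': 208.43241251402858, 'R': array([[-0.88525175, -0.46489375, -0.01425261],
       [-0.16630071,  0.3449905 , -0.92375626],
       [ 0.43436553, -0.81538663, -0.38271561]]), 't': array([0.49337114, 0.16375537, 1.06900582])}
top {'fov_y': 46.155483091499406, 'cx': 283.5944908622247, 'cy': 204.9003919697579, 'R': array([[ 0.00573044, -0.99993511, -0.00984539],
       [-0.98237889, -0.00378998, -0.18686187],
       [ 0.18681243,  0.01074271, -0.98233686]]), 't': array([-0.05220438,  0.6101458 ,  1.43871834])}
```

View pics/top0.png

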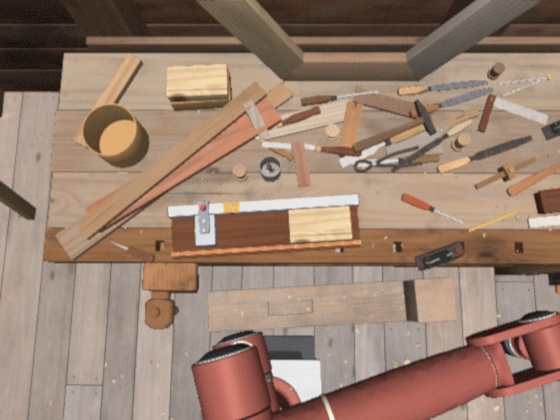

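View pics/side0.png

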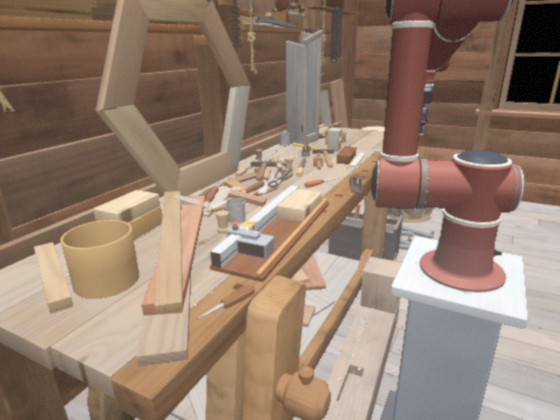

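Top view: the stop is around (205,225) with its red cap at (203,208). The brass clip is at about (231,207), the block at (289–352,225), and the jig spans columns 170–360. Next I'll zoom in to measure.

Run:
```python
import cv2
im=cv2.imread('pics/top0.png')
a=cv2.resize(im[185:265,160:370],None,fx=3.8,fy=3.8,interpolation=cv2.INTER_CUBIC);cv2.imwrite('pics/z1.png',a)
im=cv2.imread('pics/side0.png')
a=cv2.resize(im[170:290,190:350],None,fx=4.8,fy=4.8,interpolation=cv2.INTER_CUBIC);cv2.imwrite('pics/z2.png',a)
```

```text
(no output)
```

View pics/z1.png

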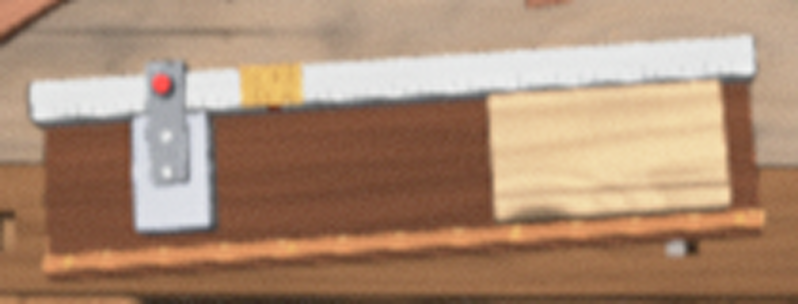

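View pics/z2.png

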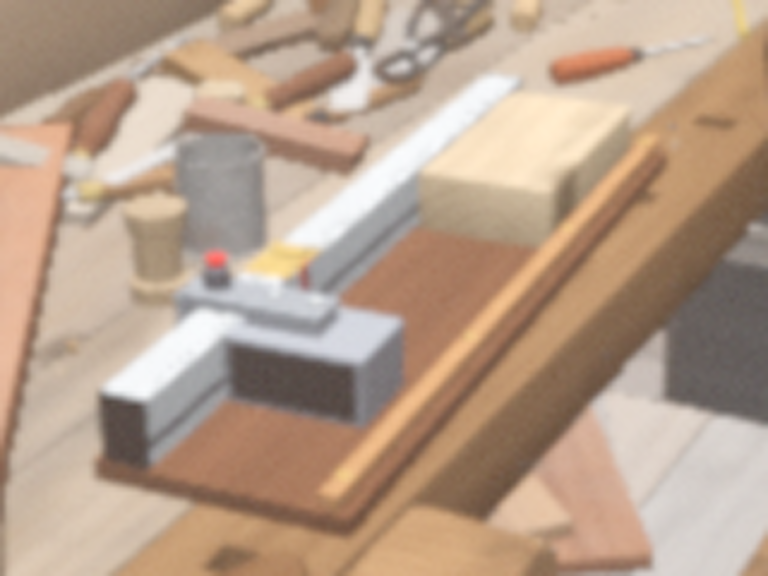

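```bash
cat > m.py <<'E'
from h import *
def Z(x,y): return 160+(x+.5)/3.8-.5,185+(y+.5)/3.8-.5
def zr(x,y,z): return ray('top',*Z(x,y),z)
E
python3 - <<'E'
from m import *
np.set_printoptions(precision=4,suppress=True)
bl,br=zr(32,84,.06),zr(752,37,.06)
fl,fr=zr(34,121,.06),zr(753,76,.06)
print('rail',bl,br,fl,fr)
d=(bl-br)+(fl-fr); yaw=np.arctan2(-d[0],d[1]); print('len',np.linalg.norm(bl-br),np.linalg.norm(fl-fr),'yaw',np.degrees(yaw))
ex=np.array([np.cos(yaw),np.sin(yaw)]);ey=np.array([-np.sin(yaw),np.cos(yaw)])
c=(bl+br+fl+fr)[:2]/4; O=c-ex*.055; print('jig O',O, 'ex',ex,'ey',ey)
J=lambda p:np.array([(p[:2]-O)@ex,(p[:2]-O)@ey])
for n,x,y,z in [('cap',161,84,.105),('stop tl',133,113,.063),('stop bl',136,231,.063),('stop br',213,230,.063),('stop tr',210,113,.063),('arm l',148,62,.09),('arm r',185,62,.09),
 ('clip l',241,86,.063),('clip r',301,86,.063),('tab',273,107,.06),('blk tl',488,96,.06),('blk bl',495,219,.06),('blk tr',722,83,.06),('blk br',730,207,.06),('lip l',43,257,.027),('lip r',763,213,.027)]:
    p=zr(x,y,z);print(n,p,J(p))
np.savez('jig.npz',O=O,yaw=yaw)
im=cv2.imread('pics/top0.png');hsv=cv2.cvtColor(im,cv2.COLOR_BGR2HSV)
m=(hsv[...,0]>18)&(hsv[...,0]<32)&(hsv[...,1]>130);m[:195]=0;m[220:]=0;m[:,:200]=0;m[:,260:]=0
v,u=np.nonzero(m);print('clip',u.min(),u.max(),u.mean(),v.mean(),J(ray('top',u.mean(),v.mean(),.062)))
P=cloud('top',np.load('top0.npy'))
h=(P[...,2]>.1)&(P[...,2]<.13);
for zl,zh in [(.058,.07),(.072,.09),(.095,.115)]:
    L=np.stack([(P[...,:2]-O)@ex,(P[...,:2]-O)@ey],-1)
    s=(P[...,2]>zl)&(P[...,2]<zh)&(abs(L[...,0])<.1)&(L[...,1]>.1)&(L[...,1]<.28)
    if zl<.06: s&=L[...,0]<.03
    print(zl,s.sum(),L[s].min(0),L[s].max(0),L[s].mean(0),P[s][:,2].mean()) if s.any() else print(zl,0)
E
```

```text
rail [0.6028 0.3013 0.06  ] [ 0.6433 -0.2737  0.06  ] [0.5729 0.2982 0.06  ] [ 0.6116 -0.2738  0.06  ]
len 0.576400873927835 0.5732910120661433 yaw 3.9453206437984623
jig O [0.5528 0.0092] ex [0.9976 0.0688] ey [-0.0688  0.9976]
cap [0.5949 0.19   0.105 ] [0.0544 0.1775]
stop tl [0.5792 0.219  0.063 ] [0.0408 0.2074]
stop bl [0.4853 0.2129 0.063 ] [-0.0533  0.2078]
stop br [0.4864 0.1524 0.063 ] [-0.0564  0.1474]
stop tr [0.5794 0.1577 0.063 ] [0.0368 0.1463]
arm l [0.6152 0.2036 0.09  ] [0.0756 0.1896]
arm r [0.6153 0.1745 0.09  ] [0.0737 0.1606]
clip l [0.6013 0.1337 0.063 ] [0.057  0.1209]
clip r [0.6015 0.0859 0.063 ] [0.0539 0.0732]
tab [0.585  0.1082 0.06  ] [0.0389 0.0965]
blk tl [ 0.5945 -0.0629  0.06  ] [ 0.0367 -0.0748]
blk bl [ 0.4964 -0.0688  0.06  ] [-0.0616 -0.0739]
blk tr [ 0.6058 -0.249   0.06  ] [ 0.0351 -0.2613]
blk br [ 0.5067 -0.2534  0.06  ] [-0.0641 -0.2588]
lip l [0.4678 0.2937 0.027 ] [-0.0652  0.2896]
lip r [ 0.5059 -0.284   0.027 ] [-0.0669 -0.2893]
clip 224 238 230.56637168141592 206.79646017699116 [0.0571 0.0982]
0.058 375 [-0.0525  0.1486] [0.0298 0.2096] [-0.0192  0.1774] 0.06458257852828055
0.072 307 [-0.0364  0.151 ] [0.0807 0.2021] [0.0276 0.1786] 0.07904895770645312
0.095 16 [0.0519 0.1731] [0.0611 0.1851] [0.0565 0.1798] 0.09872482219282708
```

Jig yaw is about 4°. In jig y, the stop's middle is at 0.1775, the notch at about 0.097, and the block runs from -0.260 to -0.0745. Next I'll work out the tool alignment and the shift.

```bash
cat >> m.py <<'E'
from scipy.spatial.transform import Rotation as R_
j=np.load('jig.npz') if __import__('os').path.exists('jig.npz') else None
O=j['O'];yaw=float(j['yaw']);ex=np.array([np.cos(yaw),np.sin(yaw)]);ey=np.array([-np.sin(yaw),np.cos(yaw)])
W=lambda x,y,z:np.r_[O+ex*x+ey*y,z]
def jig(p): return np.array([(p[:2]-O)@ex,(p[:2]-O)@ey,p[2]])
def st():
    o=ctrl.get_obs();T=R_.from_rotvec(o['tool_rot']);return o,o['tool_pos'],T
def shift(x,y,z):
    o,p,T=st();return T.inv().apply(W(x,y,z)-p)
E
python3 - <<'E'
from m import *
np.set_printoptions(precision=4,suppress=True)
o,p,T=st();print(T.as_matrix(),jig(p))
for s in (1,-1):
    tx=np.array([0,0,-1.]);ty=s*np.r_[ex,0];tz=np.cross(tx,ty)
    G=R_.from_matrix(np.c_[tx,ty,tz]);print(s,np.degrees((T.inv()*G).as_rotvec()))
print(shift(-.013,.27,.2))
for k in np.linspace(0,1,5): q=p+(W(-.013,.27,.2)-p)*k; print(q,np.hypot(q[0],q[1]))
E
```

```text
[[-0.0005  0.3883 -0.9215]
 [ 0.0018 -0.9215 -0.3883]
 [-1.     -0.0019 -0.0002]] [-0.3498 -0.5619  0.2302]
1 [-71.0961  -0.0769   0.0841]
-1 [108.9038   0.0921   0.0841]
[ 0.0316 -0.6779 -0.5881]
[ 0.2425 -0.5754  0.2302] 0.6244231357517326
[ 0.3122 -0.3621  0.2226] 0.4781270332467757
[ 0.3819 -0.1489  0.2151] 0.4098645016891627
[0.4516 0.0644 0.2075] 0.4561300274402614
[0.5212 0.2777 0.2   ] 0.5905950698106166
```

```bash
python3 -m handwheel '[0.4,0.01,-0.34,-0.294,-36,0,0, 0.4,0.01,-0.34,-0.294,-36,0,0, 0.4,0.01,-0.34,-0.294,-36,0,0, 0.4,0.01,-0.34,-0.294,-36,0,0, 0.4,0.01,-0.34,-0.294,-36,0,0, 0.4,0.01,-0.34,-0.294,-36,0,0, 0.4,0.01,-0.34,-0.294,-36,0,0, 0.4,0.01,-0.34,-0.294,-36,0,0, 0.4,0.01,-0.34,-0.294,-36,0,0, 0.4,0.01,-0.34,-0.294,-36,0,0, 0.4,0.01,-0.34,-0.294,-36,0,0, 0.4,0.01,-0.34,-0.294,-36,0,0]'
cat > s.py <<'E'
from m import *
import sys
np.set_printoptions(precision=4,suppress=True)
o,p,T=st()
tx=np.array([0,0,-1.]);ty=np.r_[ex,0];G=R_.from_matrix(np.c_[tx,ty,np.cross(tx,ty)])
print('t',o['t'],'jig',jig(p),'turn',np.degrees((T.inv()*G).as_rotvec()),'open',o['opening'])
F=o['contact_force'];print('F jig',F[:2]@ex,F[:2]@ey,F[2],'q',o['q'])
if len(sys.argv)>3: print('shift',shift(*map(float,sys.argv[1:4])))
E
python3 s.py -.013 .27 .2
```

```text
t: 1.1
tool_pos: [0.3824, -0.1436, 0.2207]
tool_rot: [1.594, 0.908, -1.591]
contact_force: [0.1, -1.0, 0.2]
opening: 0.0343
t 1.1 jig [-0.1805 -0.1408  0.2207] turn [-34.6846  -0.1384   0.0049] open 0.0342514840905482
F jig 0.030712064953709154 -1.003477514022109 0.1538217121618181 q [-0.5435 -0.5028  2.0994  0.0022  1.5458 -0.0071]
shift [ 0.0218 -0.096  -0.4331]
```

```bash
python3 -m handwheel '[0.4,0.02,-0.096,-0.433,-34.8,0,0, 0.4,0.02,-0.096,-0.433,-34.8,0,0, 0.4,0.02,-0.096,-0.433,-34.8,0,0, 0.4,0.02,-0.096,-0.433,-34.8,0,0, 0.4,0.02,-0.096,-0.433,-34.8,0,0, 0.4,0.02,-0.096,-0.433,-34.8,0,0, 0.4,0.02,-0.096,-0.433,-34.8,0,0, 0.4,0.02,-0.096,-0.433,-34.8,0,0, 0.4,0.02,-0.096,-0.433,-34.8,0,0, 0.4,0.02,-0.096,-0.433,-34.8,0,0, 0.4,0.02,-0.096,-0.433,-34.8,0,0, 0.4,0.02,-0.096,-0.433,-34.8,0,0]'
python3 s.py -.013 .245 .035
```

```text
t: 2.1
tool_pos: [0.5239, 0.2755, 0.2]
tool_rot: [1.159, 1.242, -1.16]
contact_force: [-1.6, 0.0, -0.2]
opening: 0.0346
t 2.1 jig [-0.0105  0.2676  0.2   ] turn [-0.0632 -0.0513  0.0728] open 0.03462853169596741
F jig -1.5599019535635616 0.14184096275481073 -0.15367241395958714 q [ 0.3578 -0.0037  1.723   0.0012  1.4232  0.2899]
shift [ 0.165  -0.0022  0.0227]
```

```bash
python3 -m handwheel '[0.4,0.04,-0.002,0.01,0,0,0, 0.4,0.08,-0.002,0.015,0,0,0, 0.4,0.11,-0.002,0.018,0,0,0, 0.4,0.14,-0.002,0.018,0,0,0, 0.4,0.155,-0.002,0.018,0,0,0, 0.4,0.165,-0.002,0.018,0,0,0, 0.4,0.165,-0.002,0.018,0,0,0]'
python3 s.py -.013 .222 .035
python3 - <<'E'
from h import *
for n in ('side','top'):
    im,d=ctrl.get_image(n)
    c=im[150:310,180:370] if n=='side' else im[175:265,150:370]
    k=4 if n=='side' else 3.6
    cv2.imwrite(f'pics/a_{n}.png',cv2.resize(c,None,fx=k*.9,fy=k*.9,interpolation=cv2.INTER_CUBIC))
E
```

```text
t: 2.68
tool_pos: [0.5207, 0.2522, 0.0333]
tool_rot: [1.159, 1.241, -1.167]
contact_force: [-0.1, -1.8, -0.5]
opening: 0.034
t 2.6833 jig [-0.0153  0.2446  0.0333] turn [-0.3408  0.0921  0.2976] open 0.03395028926319938
F jig -0.2759195682704386 -1.8232528979262657 -0.45316125231545396 q [ 0.3226  0.1517  1.8597 -0.0003  1.1357  0.2598]
shift [-0.0016  0.0025  0.0226]
```

View pics/a_side.png

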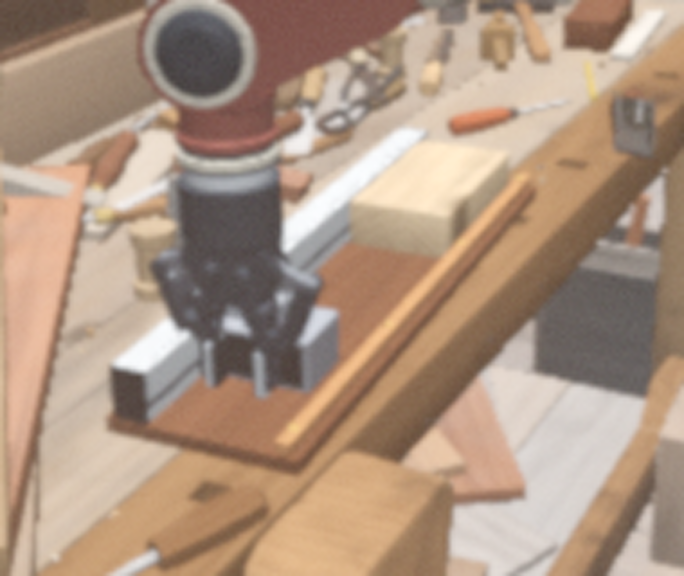

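View pics/a_top.png

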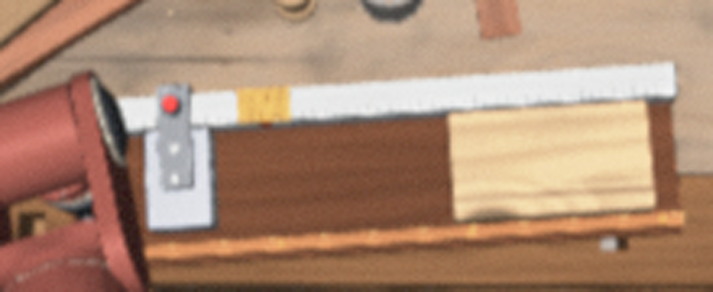

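```bash
python3 -m handwheel '[0.4,0,0.001,0.01,0,0,0, 0.4,0,0.001,0.016,0,0,0, 0.4,0,0.001,0.02,0,0,0, 0.4,0,0.001,0.024,0,0,0, 0.4,0,0.001,0.028,0,0,0, 0.4,0,0.001,0.032,0,0,0, 0.4,0,0.001,0.036,0,0,0, 0.4,0,0.001,0.04,0,0,0]'
python3 s.py
python3 -m handwheel '[0.4,0,0,0.005,0,0,0, 0.4,0,0,0.01,0,0,0, 0.4,0,0,0.015,0,0,0, 0.4,0,0,0.02,0,0,0, 0.4,0,0,0.025,0,0,0, 0.4,0,0,0.029,0,0,0, 0.4,0,0,0.032,0,0,0, 0.4,0,0,0.034,0,0,0, 0.4,0,0,0.034,0,0,0]'
python3 s.py
```

```text
t: 3.45
tool_pos: [0.5264, 0.2136, 0.0366]
tool_rot: [1.163, 1.238, -1.161]
contact_force: [0.0, 2.0, 0.8]
opening: 0.0347
t 3.45 jig [-0.0123  0.2057  0.0366] turn [-0.2903 -0.0189 -0.0369] open 0.034657873007683325
F jig 0.16870302421115513 1.9673708619387 0.8297715612144719 q [0.2545 0.1203 1.8883 0.0002 1.1323 0.1906]
t: 4.2
tool_pos: [0.528, 0.1793, 0.0361]
tool_rot: [1.162, 1.239, -1.163]
contact_force: [-0.0, 0.6, 0.0]
opening: 0.0343
t 4.2 jig [-0.013   0.1713  0.0361] turn [-0.3197  0.0344  0.0485] open 0.03432655734186721
F jig 0.0040536653991868005 0.5674878365719644 0.010409233240565793 q [ 0.1941  0.099   1.9125 -0.0005  1.131   0.131 ]
```

Run:
```python
from h import *
for n in ('side','top'):
    im,d=ctrl.get_image(n); cv2.imwrite(f'pics/b_{n}_raw.png',im)
    c=im[150:310,180:370] if n=='side' else im[175:265,150:370]
    k=4 if n=='side' else 3.6
    cv2.imwrite(f'pics/b_{n}.png',cv2.resize(c,None,fx=k*.9,fy=k*.9,interpolation=cv2.INTER_CUBIC))
```

```text
(no output)
```

View pics/b_side.png

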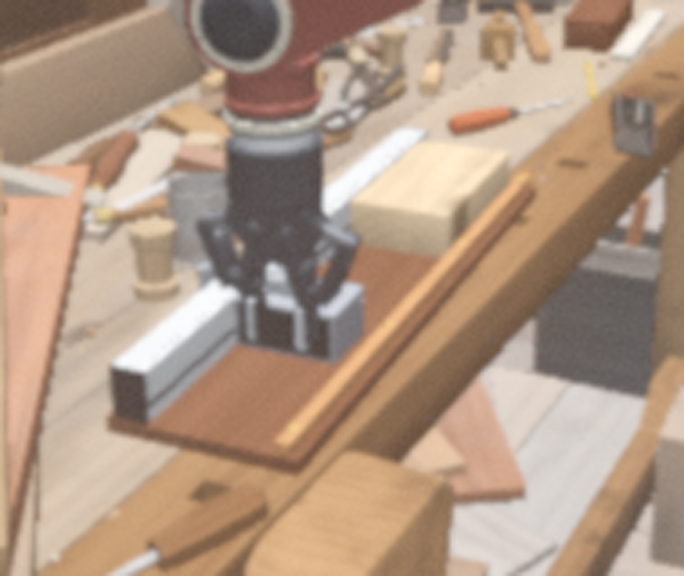

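View pics/b_top.png

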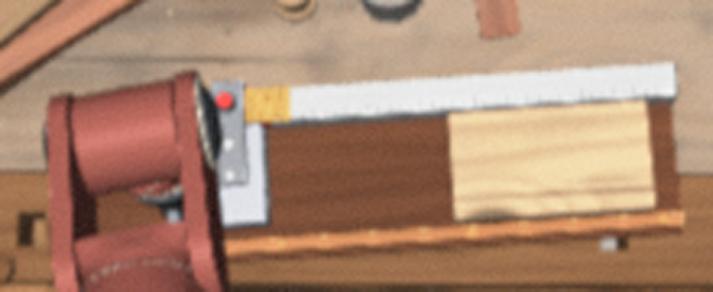

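The side view shows the fingers on the stop's black face. In the top crop the cap is at (225,100), just short of the clip, which starts at 245. I'll measure the gap.

```bash
cat > cap.py <<'E'
from m import *
import sys
np.set_printoptions(precision=4,suppress=True)
im=cv2.imread(sys.argv[1]);hsv=cv2.cvtColor(im,cv2.COLOR_BGR2HSV)
r=((hsv[...,0]<8)|(hsv[...,0]>172))&(hsv[...,1]>150)&(hsv[...,2]>150)
r[:195]=0;r[217:]=0;r[:,:185]=0;r[:,300:]=0
n,l,s,c=cv2.connectedComponentsWithStats(r.astype(np.uint8))
for i in range(1,n):
    if s[i,4]>3:print('red',s[i],c[i],jig(ray('top',*c[i],.104)))
E
python3 cap.py pics/top0.png;python3 cap.py pics/b_top_raw.png
```

```text
red [201 205   4   4  11] [202.1818 206.8182] [0.0544 0.1771 0.104 ]
red [217 204   4   4  12] [218.6667 205.75  ] [0.0544 0.1285 0.104 ]
```

```bash
python3 -m handwheel '[0.4,0,0,0.004,0,0,0, 0.4,0,0,0.008,0,0,0, 0.4,0,0,0.012,0,0,0, 0.4,0,0,0.014,0,0,0, 0.4,0,0,0.014,0,0,0]'; python3 s.py
for i in 1 2; do python3 -m handwheel '[0.4,0,0,0.001,0,0,0,0.4,0,0,0.002,0,0,0]' >/dev/null; python3 s.py|cut -c1-110|grep -v '^$'; done
```

```text
t: 4.72
tool_pos: [0.5291, 0.1653, 0.0362]
tool_rot: [1.162, 1.238, -1.163]
contact_force: [-0.1, 0.4, 0.0]
opening: 0.0342
t 4.7167 jig [-0.0129  0.1573  0.0362] turn [-0.3262  0.0296  0.0153] open 0.034214037803259816
F jig -0.020837866422893543 0.43599988567337655 0.005872450171678926 q [ 0.1687  0.0911  1.9208 -0.0005  1.13    0.1058]
t 4.8833 jig [-0.0127  0.1559  0.0363] turn [-0.2993 -0.0139 -0.0061] open 0.034334300424829885
F jig -0.4944961217018112 1.8245797897416003 -0.34631324858418433 q [0.1659 0.0901 1.9216 0.0003 1.1297 0.1021
t 5.05 jig [-0.0128  0.154   0.0363] turn [-0.2865 -0.0077 -0.005 ] open 0.03388257972684158
F jig -0.05172168017050134 0.8097168432464417 -1.000784190594492 q [0.1624 0.0891 1.9227 0.0001 1.1297 0.0985]
```

```bash
python3 -m handwheel '[0.4,0,0,0.001,0,0,0,0.4,0,0,0.002,0,0,0]' >/dev/null; python3 s.py|cut -c1-50
python3 -m handwheel '[0.4,0,0,0.001,0,0,0,0.4,0,0,0.002,0,0,0]' >/dev/null; python3 s.py|cut -c1-50
python3 -m handwheel '[0.4,0,0,0.001,0,0,0,0.4,0,0,0.002,0,0,0]' >/dev/null; python3 s.py|cut -c1-50
```

```text
t 5.2167 jig [-0.0128  0.1528  0.0363] turn [-0.30
F jig 1.5414857830989332 7.089815271772487 -1.6603
t 5.3833 jig [-0.0128  0.1515  0.0364] turn [-0.28
F jig 0.3055014326698845 6.620031123151332 -0.8265
t 5.55 jig [-0.0128  0.1489  0.0363] turn [-0.2739
F jig 0.5084207287092329 3.0749256928172066 -0.768
```

```bash
python3 -m handwheel '[0.4,0,0,0.0005,0,0,0,0.4,0,0,0.001,0,0,0]' >/dev/null; python3 s.py|cut -c1-50
python3 -m handwheel '[0.4,0,0,0.0005,0,0,0,0.4,0,0,0.001,0,0,0]' >/dev/null; python3 s.py|cut -c1-50
python3 -m handwheel '[0.4,0,0,0.0005,0,0,0,0.4,0,0,0.001,0,0,0]' >/dev/null; python3 s.py|cut -c1-50
python3 -m handwheel '[0.4,0,0,0.0005,0,0,0,0.4,0,0,0.001,0,0,0]' >/dev/null; python3 s.py|cut -c1-50
```

```text
t 5.7167 jig [-0.0128  0.147   0.0363] turn [-0.28
F jig 1.2559567982594002 1.7204962653493954 -1.498
t 5.8833 jig [-0.0128  0.1455  0.0363] turn [-0.29
F jig 0.10334623240110814 1.1179863906517438 -0.27
t 6.05 jig [-0.0128  0.1444  0.0364] turn [-0.3024
F jig -0.5240254823559172 0.7299342743578993 0.067
t 6.2167 jig [-0.0128  0.1436  0.0364] turn [-0.30
F jig -0.17670385376483283 0.3099031418665495 -0.1
```

```bash
python3 - <<'E'
from h import *
im,d=ctrl.get_image('top'); cv2.imwrite('pics/c_top_raw.png',im)
E
python3 cap.py pics/c_top_raw.png
```

```text
red [228 204   4   3  11] [229.6364 205.0909] [0.0543 0.0962 0.104 ]
```

```bash
python3 -m handwheel '[0.4,0,0,-0.01,0,0,0, 0.4,0,0,-0.03,0,0,0, 0.4,-0.02,0,-0.06,0,0,0, 0.4,-0.05,0,-0.09,0,0,0, 0.4,-0.08,0,-0.12,0,0,0, 0.4,-0.12,0,-0.15,0,0,0, 0.4,-0.15,0,-0.17,0,0,0, 0.4,-0.15,0,-0.17,0,0,0]'
python3 - <<'E'
from h import *
for n in ('side','top'):
    im,d=ctrl.get_image(n); cv2.imwrite(f'pics/d_{n}_raw.png',im)
    c=im[200:290,200:310] if n=='side' else im[190:250,190:290]
    cv2.imwrite(f'pics/d_{n}.png',cv2.resize(c,None,fx=6.5,fy=6.5,interpolation=cv2.INTER_CUBIC))
E
python3 cap.py pics/d_top_raw.png; python3 s.py
```

```text
t: 6.93
tool_pos: [0.5218, 0.3273, 0.1952]
tool_rot: [1.17, 1.237, -1.147]
contact_force: [1.1, -0.2, 1.9]
opening: 0.0339
red [228 204   4   3  10] [229.8 205. ] [0.0545 0.0957 0.104 ]
t 7.0333 jig [-0.0109  0.3161  0.1895] turn [-0.1612 -0.1157 -0.2978] open 0.0339935300234965
F jig -0.3464804339368708 -0.270357755482866 -0.5845765174713557 q [0.4355 0.0491 1.6873 0.     1.3996 0.3694]
```

View pics/d_side.png

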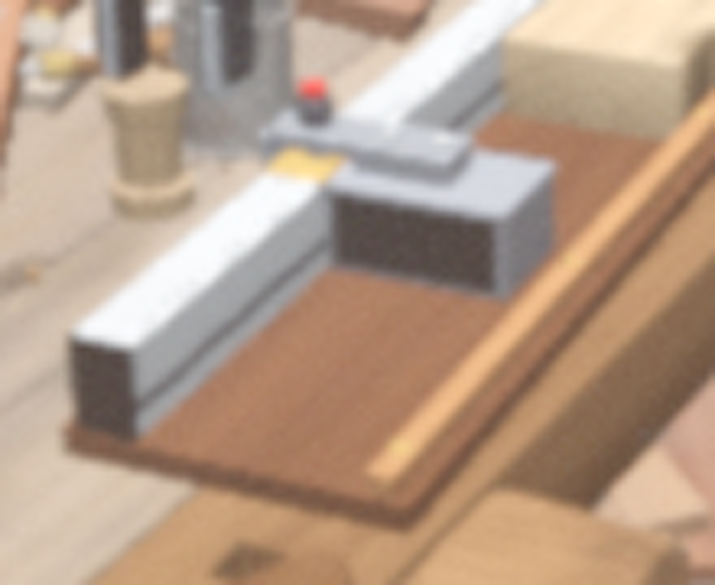

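View pics/d_top.png

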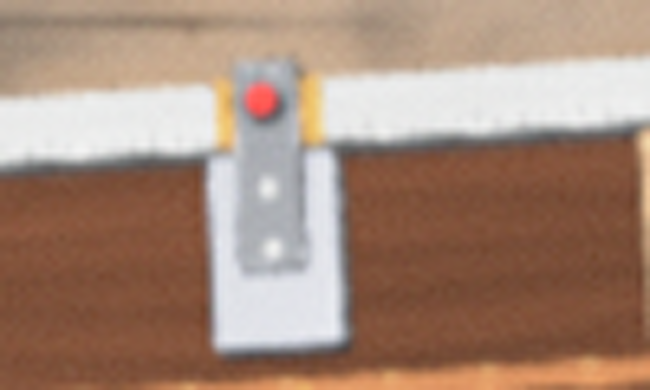

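The top crop shows the stop's arm (236–300) over the middle of the clip, with brass showing on both sides (217–236 and 300–323). The side view shows the cap low. I'll cross-check against the tab at subpixel level before pushing the block.

Run:
```python
from m import *
np.set_printoptions(precision=4,suppress=True)
def red(im,box,lo=40):
    u0,u1,v0,v1=box;a=im[v0:v1,u0:u1].astype(float)
    w=np.clip(a[...,2]-np.maximum(a[...,1],a[...,0])-lo,0,None)
    vv,uu=np.mgrid[v0:v1,u0:u1]; return (w*uu).sum()/w.sum(),(w*vv).sum()/w.sum(),w.sum()
def tri(p,q):
    A=[];b=[]
    for n,(u,v) in (('side',p),('top',q)):
        f,cx,cy,R,t=cam(n);x,y=(u-cx)/f,(v-cy)/f
        A+=[R[0]-x*R[2],R[1]-y*R[2]];b+=[x*t[2]-t[0],y*t[2]-t[1]]
    s=np.linalg.lstsq(np.array(A),np.array(b),rcond=None);return s[0],np.sqrt(s[1])
S0,T0,S1,T1=[cv2.imread('pics/'+x) for x in('side0.png','top0.png','d_side_raw.png','d_top_raw.png')]
ts=red(S0,(249,258,221,234),60);tt=red(T0,(226,238,210,216),25);print('tab',ts,tt,jig(tri(ts[:2],tt[:2])[0]),jig(ray('top',*tt[:2],.055)))
for S,T,bs,bt in((S0,T0,(230,240,219,233),(198,208,202,212)),(S1,T1,(243,254,209,222),(224,236,200,210))):
    a=red(S,bs,60);b=red(T,bt,60);X,e=tri(a[:2],b[:2]);print('cap',a,b,jig(X),e,jig(ray('top',*b[:2],.104)))
```

```text
** On entry to DLASCL parameter number  4 had an illegal value
 ** On entry to DLASCL parameter number  4 had an illegal value<stdin>:6: RuntimeWarning: invalid value encountered in scalar divide
Traceback (most recent call last):
numpy.linalg.LinAlgError: SVD did not converge in Linear Least Squares
```

Run:
```python
from m import *
np.set_printoptions(precision=4,suppress=True)
def red(im,box,lo=40):
    u0,u1,v0,v1=box;a=im[v0:v1,u0:u1].astype(float)
    w=np.clip(a[...,2]-a[...,1]-lo,0,None)
    vv,uu=np.mgrid[v0:v1,u0:u1]; return (w*uu).sum()/w.sum(),(w*vv).sum()/w.sum(),w.sum()
def tri(p,q):
    A=[];b=[]
    for n,(u,v) in (('side',p),('top',q)):
        f,cx,cy,R,t=cam(n);x,y=(u-cx)/f,(v-cy)/f
        A+=[R[0]-x*R[2],R[1]-y*R[2]];b+=[x*t[2]-t[0],y*t[2]-t[1]]
    s=np.linalg.lstsq(np.array(A),np.array(b),rcond=None);return s[0],np.sqrt(s[1])
S0,T0,S1,T1=[cv2.imread('pics/'+x) for x in('side0.png','top0.png','d_side_raw.png','d_top_raw.png')]
d=T0.astype(int);print((d[...,2]-d[...,1])[209:217,225:240])
d=S0.astype(int);print((d[...,2]-d[...,1])[221:234,248:259])
ts=red(S0,(249,258,221,234),60)
print('tab side ray',ts,jig(ray('side',*ts[:2],.056)))
for S,T,bs,bt in((S0,T0,(230,240,219,233),(198,208,202,212)),(S1,T1,(243,254,209,222),(224,236,200,210))):
    a=red(S,bs,60);b=red(T,bt,60);X,e=tri(a[:2],b[:2]);print('cap',a,b,jig(X),e,jig(ray('top',*b[:2],.104)),jig(ray('side',*a[:2],.104)))
```

```text
[[44 42 46 41 45 46 45 43 39 43 45 44 42 35 17]
 [44 43 47 44 46 49 44 40 41 46 47 46 47 40 24]
 [43 45 46 51 46 50 47 46 45 45 39 41 42 39 28]
 [41 40 37 36 36 40 49 50 44 35 28 23 24 22 14]
 [18 18 17 14 12 28 48 50 35 17 10  6  8  7  4]
 [11  8  9 12 13 22 32 35 35 25 19 21 25 25 27]
 [31 27 29 31 31 35 34 36 38 38 40 40 41 42 42]
 [42 45 43 42 46 44 44 44 44 44 44 46 44 45 46]]
[[28 25 24 22 19 15 13 10  6  2 -1]
 [29 30 30 29 27 26 26 23 14  4  0]
 [29 30 29 30 32 35 31 23 10  0 -1]
 [31 30 31 31 37 46 35 13  1  1  1]
 [30 31 30 30 38 46 22  4 -1  0 -1]
 [29 30 28 27 36 45 16  0  1 -2  1]
 [22 26 22 18 35 44 18  3 -1 -1  0]
 [ 7 12  8  7 24 42 21  5  0 -1  2]
 [-1 -1 -1  3 17 35 20  6  0  0  3]
 [-2 -2 -2  0  8 15  9  1  1  0  3]
 [-3 -3 -3 -2 -1  0  0 -2 -2 -1 -1]
 [-1 -3 -2 -3 -2 -2 -4 -2 -2 -3 -1]
 [-3 -2 -2 -3 -3 -2 -3 -2 -2 -1 -2]]
tab side ray (np.float64(nan), np.float64(nan), np.float64(0.0)) [nan nan nan]
cap (np.float64(234.52737226277372), np.float64(223.47627737226279), np.float64(548.0)) (np.float64(201.98430034129692), np.float64(206.59795221843004), np.float64(1465.0)) [0.0559 0.1788 0.0949] [0.0014] [0.0551 0.1777 0.104 ] [0.0445 0.196  0.104 ]
cap (np.float64(247.74761904761905), np.float64(213.0952380952381), np.float64(420.0)) (np.float64(229.6714944042133), np.float64(204.88215931533904), np.float64(1519.0)) [0.0561 0.0968 0.0946] [0.0011] [0.0549 0.0961 0.104 ] [0.0446 0.1161 0.104 ]<stdin>:6: RuntimeWarning: invalid value encountered in scalar divide
```

```bash
python3 - <<'E'
from m import *
for z in (.05,.056,.06): print(z,jig(ray('top',231.65,213,z)))
print(jig(ray('top',229.67,204.88,.100)))
E
python3 s.py -.013 -.31 .2
```

```text
0.05 [0.04005066 0.09702831 0.05      ]
0.056 [0.03896786 0.09639385 0.056     ]
0.06 [0.03824598 0.09597088 0.06      ]
[0.05569804 0.09652148 0.1       ]
t 7.0333 jig [-0.0109  0.3161  0.1895] turn [-0.1612 -0.1157 -0.2978] open 0.0339935300234965
F jig -0.3464804339368708 -0.270357755482866 -0.5845765174713557 q [0.4355 0.0491 1.6873 0.     1.3996 0.3694]
shift [-0.0118 -0.0003  0.6261]
```

Tab y is 0.0964 and cap y is 0.0965. Cap height hasn't changed, so the stop is seated. Now I'll go round to the block's tail.

```bash
python3 -m handwheel '[0.4,-0.01,0,0.04,0,0,0, 0.4,-0.01,0,0.08,0,0,0, 0.4,-0.01,0,0.12,0,0,0, 0.4,-0.01,0,0.16,0,0,0, 0.4,-0.01,0,0.2,0,0,0, 0.4,-0.01,0,0.24,0,0,0, 0.4,-0.01,0,0.28,0,0,0, 0.4,-0.01,0,0.32,0,0,0, 0.4,-0.01,0,0.36,0,0,0, 0.4,-0.01,0,0.4,0,0,0, 0.4,-0.01,0,0.44,0,0,0, 0.4,-0.01,0,0.44,0,0,0]'
python3 s.py -.013 -.31 .2
```

```text
t: 8.03
tool_pos: [0.5457, -0.1237, 0.1939]
tool_rot: [1.165, 1.237, -1.171]
contact_force: [-0.4, 0.3, 0.2]
opening: 0.0341
t 8.0333 jig [-0.0162 -0.1321  0.1939] turn [-0.7378  0.0884  0.2045] open 0.03407483348669774
F jig -0.3467343856928205 0.33768383446917644 0.19210046609539644 q [-0.3545 -0.0751  1.8027 -0.0029  1.4166 -0.41  ]
shift [-0.0058  0.0055  0.1778]
```

```bash
python3 -m handwheel '[0.4,0,0.002,0.04,0,0,0, 0.4,0,0.002,0.08,0,0,0, 0.4,0,0.002,0.12,0,0,0, 0.4,0,0.002,0.15,0,0,0, 0.4,0,0.002,0.17,0,0,0, 0.4,0,0.002,0.18,0,0,0, 0.4,0,0.002,0.18,0,0,0]'
python3 s.py -.013 -.31 .03
```

```text
t: 8.62
tool_pos: [0.5596, -0.2982, 0.1942]
tool_rot: [1.164, 1.241, -1.165]
contact_force: [-0.4, 0.6, 0.3]
opening: 0.034
t 8.6167 jig [-0.0144 -0.3072  0.1942] turn [-0.4589 -0.1072  0.1483] open 0.03395846450627881
F jig -0.3849391950507767 0.6266035726745803 0.34779392835665324 q [-0.6068  0.1004  1.6252 -0.0001  1.4192 -0.6677]
shift [0.1642 0.0018 0.0031]
```

Run:
```python
from h import *
for n in ('side','top'):
    im,d=ctrl.get_image(n)
    c=im[110:270,230:430] if n=='side' else im[175:265,250:450]
    cv2.imwrite(f'pics/e_{n}.png',cv2.resize(c,None,fx=3.5,fy=3.5,interpolation=cv2.INTER_CUBIC))
```

```text
(no output)
```

View pics/e_side.png

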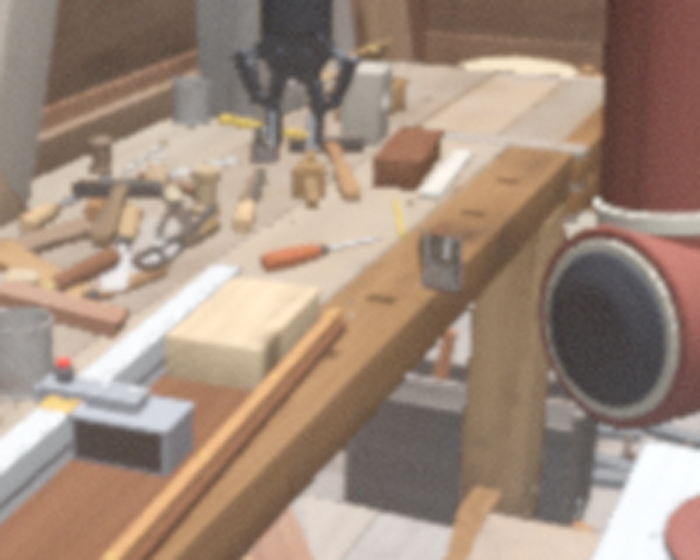

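View pics/e_top.png

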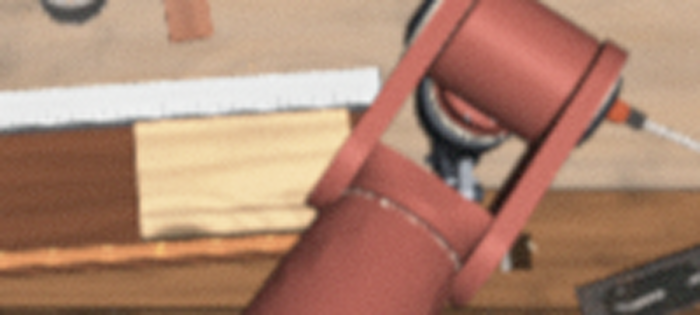

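```bash
python3 -m handwheel '[0.4,0.04,0.001,0,-0.4,0,0, 0.4,0.08,0.001,0,-0.4,0,0, 0.4,0.11,0.001,0,-0.4,0,0, 0.4,0.14,0.001,0,-0.4,0,0, 0.4,0.155,0.001,0,-0.4,0,0, 0.4,0.162,0.001,0,-0.4,0,0, 0.4,0.162,0.001,0,-0.4,0,0]'
python3 s.py -.013 -.273 .032
```

```text
t: 9.3
tool_pos: [0.561, -0.2953, 0.0328]
tool_rot: [1.156, 1.246, -1.157]
contact_force: [-0.2, -0.4, -0.4]
opening: 0.034
t 9.3 jig [-0.0128 -0.3044  0.0328] turn [ 0.1689 -0.1186  0.1339] open 0.03404489994509652
F jig -0.18793237622319436 -0.33937397112593837 -0.4179276536010862 q [-0.6019  0.2684  1.7239  0.0002  1.1524 -0.6738]
shift [ 0.0008 -0.0001 -0.0314]
```

```bash
python3 -m handwheel '[0.4,0,0,-0.01,0,0,0, 0.4,0,0,-0.018,0,0,0, 0.4,0,0,-0.023,0,0,0, 0.4,0,0,-0.027,0,0,0, 0.4,0,0,-0.031,0,0,0, 0.4,0,0,-0.035,0,0,0, 0.4,0,0,-0.039,0,0,0, 0.4,0,0,-0.043,0,0,0, 0.4,0,0,-0.047,0,0,0, 0.4,0,0,-0.051,0,0,0]'
python3 s.py
python3 -m handwheel '[0.4,0,0,-0.004,0,0,0, 0.4,0,0,-0.008,0,0,0, 0.4,0,0,-0.012,0,0,0, 0.4,0,0,-0.016,0,0,0, 0.4,0,0,-0.02,0,0,0, 0.4,0,0,-0.024,0,0,0, 0.4,0,0,-0.028,0,0,0, 0.4,0,0,-0.032,0,0,0, 0.4,0,0,-0.036,0,0,0, 0.4,0,0,-0.04,0,0,0]'
python3 s.py
```

```text
t: 10.13
tool_pos: [0.5585, -0.2466, 0.0349]
tool_rot: [1.157, 1.24, -1.157]
contact_force: [0.9, -4.8, 1.4]
opening: 0.0341
t 10.1333 jig [-0.0119 -0.2557  0.0349] turn [ 0.0866  0.0946 -0.058 ] open 0.03411360428514503
F jig 0.6167222008956269 -4.839503539508675 1.3708002391350977 q [-0.5373  0.2136  1.7853 -0.0009  1.1409 -0.6074]
t: 10.97
tool_pos: [0.5557, -0.2062, 0.0349]
tool_rot: [1.157, 1.24, -1.157]
contact_force: [0.3, -4.7, 3.5]
opening: 0.0339
t 10.9667 jig [-0.0119 -0.2151  0.0349] turn [ 0.1124  0.0601 -0.0498] open 0.033853334967219435
F jig 0.0016651571194747645 -4.663014949329073 3.528951001920709 q [-0.4807  0.176   1.829  -0.0005  1.1353 -0.5513]
```

```bash
cat > look.py <<'E'
import sys
from h import *
for n in ('side','top'):
    im,d=ctrl.get_image(n); cv2.imwrite(f'pics/{sys.argv[1]}_{n}_raw.png',im)
    c=im[180:290,190:340] if n=='side' else im[185:255,190:370]
    cv2.imwrite(f'pics/{sys.argv[1]}_{n}.png',cv2.resize(c,None,fx=4.2,fy=4.2,interpolation=cv2.INTER_CUBIC))
E
python3 look.py f; python3 cap.py pics/f_top_raw.png
```

```text
red [228 204   4   3  10] [229.8 205. ] [0.0545 0.0957 0.104 ]
```

View pics/f_top.png

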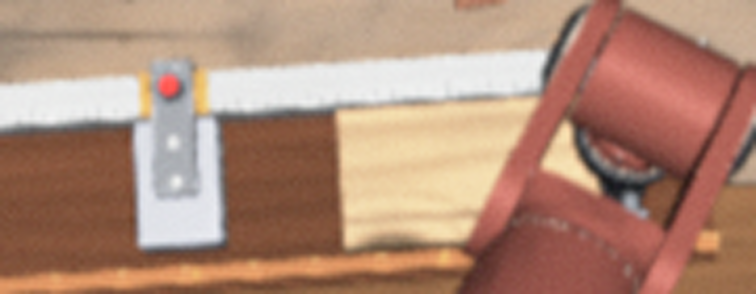

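View pics/f_side.png

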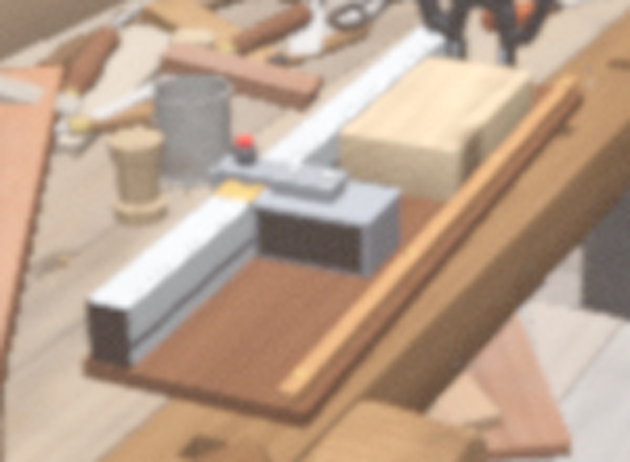

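The block moves squarely (end at x≈340) and the stop is unmoved (right edge x≈223). Computing the remaining gap.

Run:
```python
from m import *
z=lambda x,y,h:jig(ray('top',190+(x+.5)/4.2-.5,185+(y+.5)/4.2-.5,h))
print(z(337,112,.06),z(344,247,.06)); print(z(220,120,.063),z(225,243,.063))
```

```text
[ 0.0360097  -0.01964079  0.06      ] [-0.06160801 -0.01896702  0.06      ]
[0.03509716 0.06449173 0.063     ] [-0.05367649  0.06514059  0.063     ]
```

```bash
python3 -m handwheel '[0.4,0,0,-0.004,0,0,0, 0.4,0,0,-0.008,0,0,0, 0.4,0,0,-0.012,0,0,0, 0.4,0,0,-0.016,0,0,0, 0.4,0,0,-0.02,0,0,0, 0.4,0,0,-0.024,0,0,0, 0.4,0,0,-0.028,0,0,0, 0.4,0,0,-0.032,0,0,0, 0.4,0,0,-0.036,0,0,0, 0.4,0,0,-0.04,0,0,0]'
python3 s.py
python3 -m handwheel '[0.4,0,0,-0.004,0,0,0, 0.4,0,0,-0.008,0,0,0, 0.4,0,0,-0.012,0,0,0, 0.4,0,0,-0.016,0,0,0, 0.4,0,0,-0.02,0,0,0, 0.4,0,0,-0.024,0,0,0, 0.4,0,0,-0.027,0,0,0, 0.4,0,0,-0.029,0,0,0, 0.4,0,0,-0.03,0,0,0, 0.4,0,0,-0.03,0,0,0]'
python3 s.py; python3 look.py g; python3 cap.py pics/g_top_raw.png
```

```text
t: 11.9
tool_pos: [0.5524, -0.1659, 0.0343]
tool_rot: [1.157, 1.242, -1.157]
contact_force: [1.1, -4.4, 3.9]
opening: 0.0344
t 11.9 jig [-0.0124 -0.1747  0.0343] turn [0.107  0.0014 0.0019] open 0.03441538597098106
F jig 0.7640276262199112 -4.5020458388637845 3.9085991575022145 q [-0.4207  0.1432  1.8673 -0.      1.1311 -0.4914]
t: 12.73
tool_pos: [0.5502, -0.1359, 0.0342]
tool_rot: [1.157, 1.242, -1.157]
contact_force: [0.3, -3.1, 1.8]
opening: 0.0339
t 12.7333 jig [-0.0125 -0.1446  0.0342] turn [ 0.1099 -0.0372  0.0082] open 0.033920969568007116
F jig 0.06461208851757673 -3.0854460579848997 1.764023753088548 q [-0.3737  0.1217  1.8915  0.0006  1.1288 -0.4447]
red [228 204   4   3  10] [229.8 205. ] [0.0545 0.0957 0.104 ]
```

View pics/g_top.png

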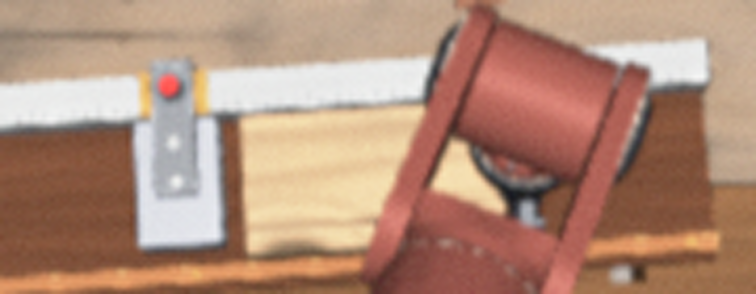

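Gap left is about 14 mm (x 222 to 243). Next come small steps, reading the force after each.

```bash
python3 -m handwheel '[0.4,0,0,-0.002,0,0,0, 0.4,0,0,-0.004,0,0,0, 0.4,0,0,-0.006,0,0,0, 0.4,0,0,-0.008,0,0,0, 0.4,0,0,-0.009,0,0,0,0.4,0,0,-0.009,0,0,0]'>/dev/null; python3 s.py|cut -c1-60
python3 -m handwheel '[0.4,0,0,-0.0005,0,0,0,0.4,0,0,-0.001,0,0,0]'>/dev/null; python3 s.py|cut -c1-60
python3 -m handwheel '[0.4,0,0,-0.0005,0,0,0,0.4,0,0,-0.001,0,0,0]'>/dev/null; python3 s.py|cut -c1-60
python3 -m handwheel '[0.4,0,0,-0.0005,0,0,0,0.4,0,0,-0.001,0,0,0]'>/dev/null; python3 s.py|cut -c1-60
```

```text
t 13.3333 jig [-0.0128 -0.1354  0.034 ] turn [ 0.1159 -0.050
F jig 0.30823996596176845 -1.761039775060612 1.2329372586473
t 13.5 jig [-0.0128 -0.1348  0.034 ] turn [ 0.107  -0.0195  
F jig 0.05572393300962335 -4.158891024268107 -0.365908930293
t 13.6667 jig [-0.0128 -0.1338  0.0339] turn [ 0.1001 -0.026
F jig 0.51678181297408 -3.3499729317861417 -1.97875185396223
t 13.8333 jig [-0.0128 -0.1328  0.0339] turn [ 0.1037 -0.029
F jig 0.08039509025136103 -2.3146671845361575 -1.20567750008
```

```bash
python3 -m handwheel '[0.4,0,0,-0.0005,0,0,0,0.4,0,0,-0.001,0,0,0]'>/dev/null; python3 s.py|cut -c1-60
python3 -m handwheel '[0.4,0,0,-0.0005,0,0,0,0.4,0,0,-0.001,0,0,0]'>/dev/null; python3 s.py|cut -c1-60
python3 look.py i; python3 cap.py pics/i_top_raw.png
```

```text
t 14.0 jig [-0.0127 -0.1318  0.034 ] turn [ 0.1017 -0.0281  
F jig -0.30487311250413096 -2.4382864435088605 -0.3750343585
t 14.1667 jig [-0.0126 -0.1309  0.0341] turn [ 0.1085 -0.013
F jig 0.32386477614687 -2.505426611815416 -0.897076057857457
red [228 204   4   3  10] [229.8 205. ] [0.0545 0.0957 0.104 ]
```

View pics/i_top.png

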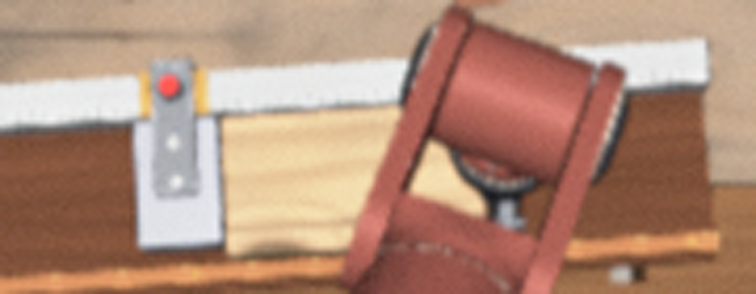

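Nearly touching (the block's edge is within about 3 zoomed pixels). I'll keep going in half-millimetre rows until the force rises.

```bash
python3 -m handwheel '[0.4,0,0,-0.0005,0,0,0,0.4,0,0,-0.001,0,0,0]'>/dev/null; python3 s.py|cut -c1-60
python3 -m handwheel '[0.4,0,0,-0.0005,0,0,0,0.4,0,0,-0.001,0,0,0]'>/dev/null; python3 s.py|cut -c1-60
```

```text
t 14.4333 jig [-0.0125 -0.1301  0.0343] turn [0.1039 0.0031 
F jig 0.13366490249980617 -2.434497688297805 -0.848905241034
t 14.6 jig [-0.0125 -0.129   0.0343] turn [ 0.102   0.0009 -
F jig -0.7612744242567301 -2.349938934544923 -1.386678506259
```

```bash
python3 -m handwheel '[0.4,0,0,-0.0005,0,0,0,0.4,0,0,-0.001,0,0,0]'>/dev/null; python3 s.py|cut -c1-60
python3 look.py k; python3 cap.py pics/k_top_raw.png
```

```text
t 14.7667 jig [-0.0125 -0.1281  0.0343] turn [ 0.1024  0.015
F jig -0.5714125338996223 -2.801996127194524 -1.794043247305
red [228 204   4   3  10] [229.8 205. ] [0.0545 0.0957 0.104 ]
```

View pics/k_top.png

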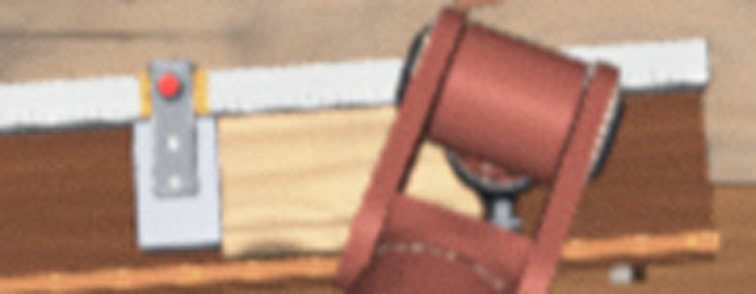

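View pics/k_side.png

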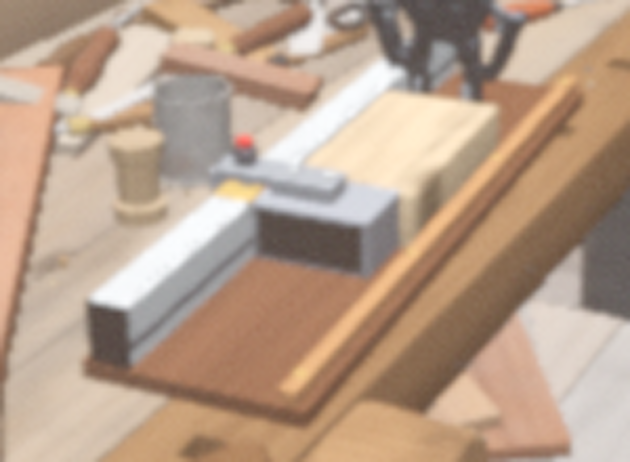

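The gap is down to about a pixel and the stop is unmoved.

```bash
python3 -m handwheel '[0.4,0,0,-0.0003,0,0,0,0.4,0,0,-0.0006,0,0,0]'>/dev/null; python3 s.py|cut -c1-60
python3 -m handwheel '[0.4,0,0,-0.0003,0,0,0,0.4,0,0,-0.0006,0,0,0]'>/dev/null; python3 s.py|cut -c1-60
python3 - <<'E'
from h import *
im,d=ctrl.get_image('top');cv2.imwrite('pics/l_top_raw.png',im)
E
python3 cap.py pics/l_top_raw.png
```

```text
t 15.0333 jig [-0.0125 -0.1277  0.0343] turn [0.0977 0.0206 
F jig -1.1978211369631409 -2.9481997545766685 -1.09382446388
t 15.2 jig [-0.0125 -0.1272  0.0343] turn [0.1008 0.0353 0.0
F jig -0.8394249074983917 -5.008469145682023 -1.839571689832
red [228 204   4   4  12] [229.5833 205.25  ] [0.0538 0.0964 0.104 ]
```

```bash
python3 -m handwheel '[0.4,0,0,-0.0002,0,0,0,0.4,0,0,-0.0004,0,0,0]'>/dev/null; python3 s.py|cut -c1-60
python3 -m handwheel '[0.4,0,0,0,0,0,0,0.4,0,0,0,0,0,0,0.4,0,0,0,0,0,0]'>/dev/null; python3 s.py|cut -c1-60
python3 look.py n; python3 cap.py pics/n_top_raw.png
```

```text
t 15.4167 jig [-0.0126 -0.1269  0.0343] turn [0.1061 0.0497 
F jig -0.8720698059077132 -5.7315449377838 -2.93311090543572
t 15.6667 jig [-0.0126 -0.1269  0.0343] turn [0.1013 0.043  
F jig -0.5094194330247386 -5.113750515044197 -2.203948718803
red [228 204   4   4  14] [229.5    205.2857] [0.0537 0.0966 0.104 ]
```

View pics/n_top.png

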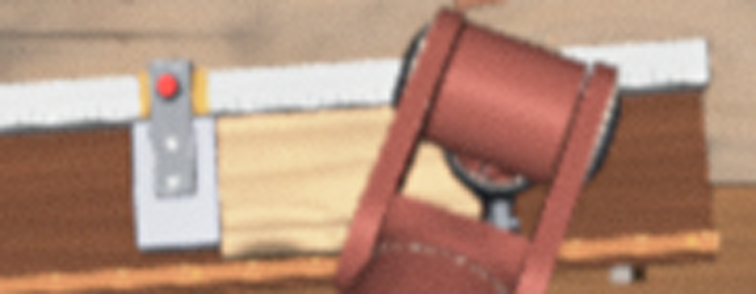

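The block now butts the stop: no gap at x≈219, force doubled, and the stop nudged by under 1 mm. Withdrawing.

```bash
python3 -m handwheel '[0.4,0,0,0.003,0,0,0, 0.4,0,0,0.012,0,0,0, 0.4,0,0,0.03,0,0,0, 0.4,-0.02,0,0.06,0,0,0, 0.4,-0.06,0,0.09,0,0,0, 0.4,-0.1,0,0.12,0,0,0, 0.4,-0.13,0,0.15,0,0,0, 0.4,-0.16,0,0.18,0,0,0, 0.4,-0.17,0,0.2,0,0,0, 0.4,-0.17,0,0.2,0,0,0, 0.4,-0.17,0,0.2,0,0,0]'
python3 look.py o; python3 cap.py pics/o_top_raw.png
```

```text
t: 16.68
tool_pos: [0.564, -0.3195, 0.207]
tool_rot: [1.159, 1.237, -1.157]
contact_force: [-0.2, 0.2, -0.2]
opening: 0.034
red [228 204   4   4  13] [229.4615 205.1538] [0.0541 0.0967 0.104 ]
```

View pics/o_top.png

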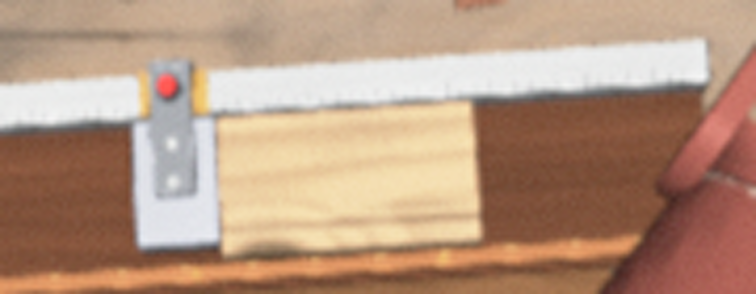

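View pics/o_side.png

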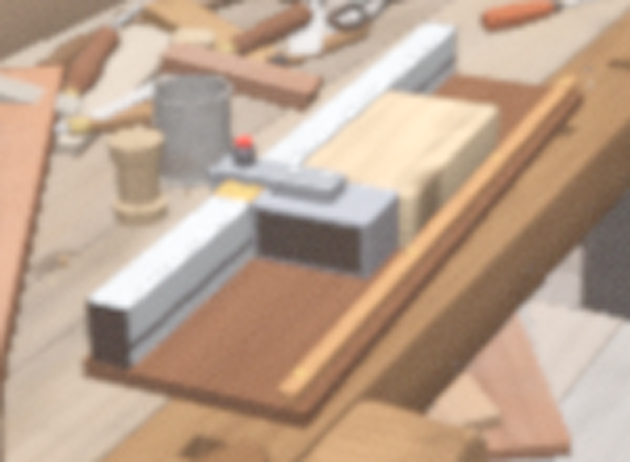

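```bash
python3 s.py; python3 -c "
from station import ctrl
print(ctrl.finish_job())"
```

```text
t 16.7833 jig [-0.0125 -0.3257  0.2031] turn [ 0.1022 -0.1275  0.0618] open 0.034325665007203715
F jig 0.6152123298758977 -0.06749179294631022 -0.46043181283745505 q [-0.6281  0.12    1.5889  0.001   1.4349 -0.6989]
the job is handed in; nothing more can be done
None
```

The jig is set: the stop is in its notch with the oak block butted against it, and I handed the job in at about 17 s. No verdict came back.

- **Stop:** I pushed it along the rail with part-open fingertips. The force rose to about 7 N at the entry ridge and then fell to about 1 N as the plunger dropped in. Before the block push, the cap (y = 0.0965 m) was level with the clip's red tab (0.0964 m), and the cap sat no higher than at the start.
- **Block:** I pushed it about 140 mm at 2–5 N. The force then rose from about 2.5 N to between 5 and 6 N, and the pictures showed no gap left between block and stop. Contact came about 4 mm of finger travel later than I had calculated.
- **Final checks:** The last pictures show the block flat and square against the stop, with the hand clear of everything. The hand never went near the other things on the bench; I did not measure their positions again at the end.
- **Remaining doubt:** The contact push moved the stop about 1 mm back towards the +y side. It should be within about 1 mm of the notch (2.5 mm allowed), but the cameras are only good to 1–2 mm. I did not measure the plunger's height again after that push.

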